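# Fit the drill plate over its hidden pin and hold it down

## Robot

A 7-joint arm with a two-finger parallel gripper is mounted at the origin on a cart in front of the work surface, level with it; the furniture and walls round the work are solid. World frame = base frame: x ahead of the robot, y to its left, z up, the work surface at z = 0. Lengths are in m, angles in rad, forces in N, time in s.
With the tool pointing down it reaches from about 0.425 to 0.925 m from the base axis. Payload 6.8 kg.
Tool frame: the origin (TCP) lies on the front face of the gripper's body, between the roots of the fingers; the fingertips stand 73 mm ahead of it and the grasp point (between the pads) lies 54 mm ahead of it; z points along the fingers, x is the direction in which the jaws open and shut, and the axes are right-handed (so a half turn about z gives the same grasp; the last joint's range is limited). The gripper opens to 85 mm and grips with 20 to 120 N. Pads are 22 mm wide; open, the fingers measure 114 mm over their backs; the gripper's body (76 mm by 85 mm) begins 54 mm behind the grasp point. The pads swing forward as they close: fully open they stand 13 mm farther back than shut.
Start: joints at [-1.319, 0.477, 0.022, 1.555, -0.011, 1.109, -0.083], TCP at [0.238, 0.632, 0.304] pointing down, gripper open.
Joint ranges: [-2.96, 2.96], [-0.34, 2.1], [-1.41, 1.46], [0.24, 2.44], [-1.37, 4.51], [0.17, 1.92], [-2.96, 2.96]. Speed limits (rad/s): [2.39, 2.39, 3.14, 3.14, 3.14, 3.14, 3.14].

## Interface

Orientations are given as a unit quaternion [w, x, y, z].
In Python, from station import get_obs, read_camera, hand_in gives the robot as it stands. The module is installed in compiled form; this text tells all that it offers.
- The arm moves only by the shell command python3 -m creep 'ROWS' [FORCE]. ROWS is JSON, a list that holds one entry, the list of rows, each a list of 7 numbers: the turn, a rotation vector about the tool's x, y, z in rad, then the shift along the tool's x, y, z in m, then the finger opening in m, from 0 to 0.0854. A call has 1 to 20 rows; each row shifts and turns the pose as measured when the row begins, along the tool's axes as they then stand; what a row does not reach is not made up. A row lasts 1/12 s, in which the tool goes at most 41.7 mm and 7.16 degrees, less where a joint would pass 70% of its speed; a pose out of reach is approached as far as the arm can. A call is refused whole if a number of a shift passes 0.0417 or a number of a turn 0.125, either way. A call with a gripper value outside its range is refused whole. The fingers move at their own pace and stop on an object; FORCE is the grip in N (left out, the last holds). Time passes only in rows, so rows that do not move let the fingers close. It gives the time, the measured TCP pose, the force and the opening at its end, in the units of the state.
- get_obs(): the state, without advancing time (a new reading comes with each control period).
- read_camera(name): name is "scene" or "top" or "wrist"; returns a dict with "color" (384x512x3 uint8, red, green, blue), "range_z" (384x512 float32, m along the optical axis (not along the pixel's ray), 0 where there is no reading), "fovy" (degrees; the focal length in pixels is half the picture's height over the tangent of half this angle, whatever the lens; pixels are square), "cx", "cy" (the principal point, pixels), "rvec" (rotation vector, rad) and "tvec" (3), from world to camera coordinates, as OpenCV has them. Camera axes: x right, y down, z forward; pixel columns grow to the right and rows downward; lengths in m; the calibration is good to about 2 mm. A picture is of the moment at which its call begins.
- hand_in(): hands the job in, once; it reports no verdict.
The state is a dict: "t": time; "q": joint angles; "joint_vel": joint speeds; "joint_torque": joint torques, N m; "eef_pos": TCP position; "tool_rot": TCP orientation; "contact_force": force on the tool from outside, world axes, zero at the start; "torque": the same for the moment, N m; "gripper_width": opening from 0.0 (shut) to 1.0 (fully open).
Only numpy, scipy, OpenCV 4.12 (cv2) and the standard library are available. Lean on these libraries where they do the work, as an engineer would, in place of code of your own. Each camera call takes 0.05 s, during which the arm holds its last target.

## Task

Pick up the wooden drill plate by its grip bar and set it level between the rails of the drilling jig at the open end, its end roughly flush with the end of the jig, so that it rests on the locating pin; then slide it towards the end stop until the slot hidden in its underside drops over the pin. Press the plate down against the sprung rest until it is fully home, its top flush with the rails, and finish while still gripping it and holding it down. Leave the mug, the sanding block and the tape measure where they are.

Things in the scene. Friction and masses are not known exactly. Their poses are not given: they have to be found in the camera images.
- drill_plate: Loose wooden drill plate, 160 (its x) x 90 (its y) x 22 mm thick, about 0.35 kg, lying flat on the bench, with four small steel drill bushes in its top. Origin: centre of the underside; z up. It is the same after a half turn about z.
- plate_grip (a point): Middle of the plate's dark wooden grip bar, 46 mm above the plate's underside. The bar stands in the middle of the plate's top: 18 mm thick along the plate's x (grip it across this), 64 mm long along y, from 22 to 58 mm above the underside.
- plate_slot (a point): Mouth of the blind slot in the middle of the plate's underside, at the plate's origin: 16 mm along the plate's x, 24 mm along y, 18 mm deep.
- jig: Drilling jig fixed to the bench: board 240 (its x) x 124 (its y) x 16 mm. Origin: centre of its underside; z up. Two rails along x, inner faces at y = +-48 mm (3 mm of play each side of the plate), tops at z = 38 mm. The -x end is open; an end stop closes the +x end, inner face at x = 110 mm. The plate goes in with its x along the jig's x, either way round.
- jig_open_end (a point): Middle of the jig's open end, on top of the board (x = -120, y = 0, z = 16 mm in the jig). With its end flush here the plate's origin is at jig x = -40 mm, and it rests on the pin with its underside at jig z = 32 mm.
- pin_track (a point): Middle of the pin's track on the board (jig x = y = 0, z = 16 mm). A fixed upright steel pin, 12 mm thick, top at jig z = 32 mm, stands at y = 0 somewhere from x = -20 to 20 mm (not reported). Slot over the pin, the plate drops to z = 22 mm on the sprung rest; pressed home it lies on the board at z = 16 mm, its top flush with the rails.
- sprung_rest (a joint): Two light wooden strips in the jig's floor, at y = +-30 mm, on springs: 0 when up (tops at z = 22 mm in the jig), grows in m as they are pressed down, 0.006 when the plate is fully home. The springs push up with 5 N at 0 and 11 N at 0.006.
- mug: Plain orange mug, 81 x 120 x 101 mm, a bystander; origin at the centre of its underside.
- sanding_block: Sanding block, 66 x 110 x 32 mm, a bystander; origin at the centre of its underside.
- tape_measure: Yellow tape measure, 37 x 88 x 62 mm, a bystander; origin at the centre of its underside.

How it is judged:
By the outcome, as a careful person would: the job done as asked, in the order asked, and still so for the second after the job is handed in, while the arm keeps its last pose, push and grip.
It also fails if it takes over 64 s, if anything falls off the work surface, if the arm or the gripper's body presses on something with over 40 N, if the wrist force passes 120 N, or if a joint passes its speed limit or range.

## Working session

There is one attempt and no reset: what is moved stays moved. The work goes in short steps, Python scripts to look and compute and a shell command to move; the robot and the scene stay as the last step left them, time stands still between calls to the robot, and variables do not carry over. Pictures are saved under pics/ and viewed, and the job is handed in when it is done.

```bash
ls; mkdir -p pics
cat > h.py <<'E'
import numpy as np, cv2
from station import get_obs, read_camera, hand_in
def snap(name,fn,crop=None,scale=1):
    c=read_camera(name); im=c["color"][:,:,::-1]
    if crop: x0,y0,x1,y1=crop; im=im[y0:y1,x0:x1]
    if scale!=1: im=cv2.resize(im,None,fx=scale,fy=scale,interpolation=cv2.INTER_CUBIC)
    cv2.imwrite("pics/"+fn,im); np.savez("pics/"+fn+".npz",**c); return c
def load(fn): return dict(np.load("pics/"+fn+".npz"))
def cam(c):
    f=192/np.tan(np.radians(float(c["fovy"]))/2); R,_=cv2.Rodrigues(np.array(c["rvec"],float)); return f,R,np.array(c["tvec"],float).ravel()
def ray(c,u,v,z):
    "pixel to world at plane height z"
    f,R,t=cam(c); d=R.T@np.array([(u-c["cx"])/f,(v-c["cy"])/f,1]); o=-R.T@t
    return o+d*(z-o[2])/d[2]
def px(c,u,v):
    f,R,t=cam(c); Z=float(c["range_z"][int(v),int(u)]); return R.T@(np.array([(u-c["cx"])/f*Z,(v-c["cy"])/f*Z,Z])-t)
def proj(c,P):
    f,R,t=cam(c); p=R@np.array(P,float)+t; return p[0]/p[2]*f+c["cx"],p[1]/p[2]*f+c["cy"]
E
python3 - <<'E'
from h import *
for n in("scene","top"): 
    c=snap(n,n+"0.png"); print(n,c["fovy"],c["cx"],c["cy"],c["rvec"],c["tvec"])
print(get_obs())
E
```

```text
pics
scene 49.1209071307104 253.34727737440474 194.25136797821403 [ 2.05218336 -0.27116757  0.17688162] [-0.56982179  0.14081254  1.20923994]
top 56.125494111533236 253.3498482269567 191.4036295824078 [ 2.14863648 -2.09667276  0.19042832] [-0.00483216  0.59546338  1.33994518]
{'t': 0.1, 'q': array([-1.31913415,  0.47775834,  0.0223702 ,  1.55637184, -0.01149416,
        1.10927688, -0.08311199]), 'joint_vel': array([ 2.52757920e-04, -2.44153143e-03, -6.87972414e-04, -3.53007406e-03,
       -1.06567274e-05,  3.35269299e-03,  2.86530562e-04]), 'joint_torque': array([ 4.47939907e-03, -5.97757745e+01,  1.61386080e+00, -2.81954598e+01,
        1.29517395e-02,  4.94228050e-03,  5.12510678e-05]), 'eef_pos': array([0.23750697, 0.63138904, 0.3029878 ]), 'tool_rot': array([ 5.36422110e-04,  8.22211595e-01,  5.69181326e-01, -6.50199093e-04]), 'contact_force': array([ 0.43452665, -0.21962647, -0.13089818]), 'torque': array([ 0.00316993, -0.00998432,  0.00197118]), 'gripper_width': 1.0012129393582991}
```

View pics/scene0.png

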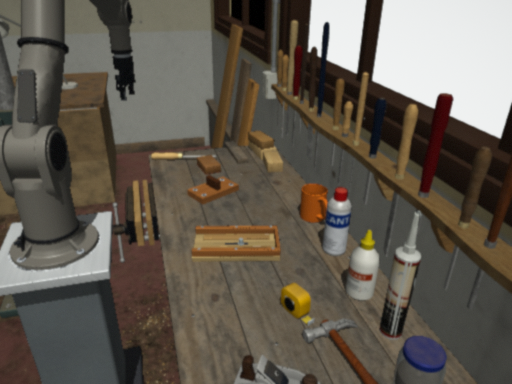

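View pics/top0.png

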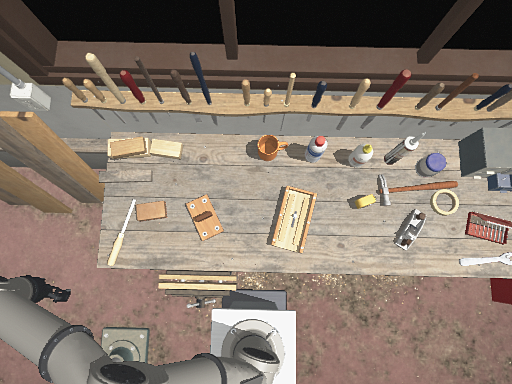

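The top picture shows the plate near (205,217), the jig near (294,218), the mug at (268,147), the tape at (363,200) and the sanding block at about (151,211). I'll enlarge the plate and jig.

Run:
```python
from h import *
c=load("top0.png")
im=c["color"][:,:,::-1]
a=cv2.resize(im[185:250,175:325],None,fx=5.3,fy=5.3,interpolation=cv2.INTER_CUBIC); cv2.imwrite("pics/topz.png",a)
for p in [(205,217),(294,240),(294,218),(151,211),(205,235),(250,220),(240,180)]: print(p,px(c,*p).round(4))
```

```text
(205, 217) [0.4917 0.1924 0.0526]
(294, 240) [ 0.4142 -0.1519  0.0218]
(294, 218) [ 0.5005 -0.1524  0.0145]
(151, 211) [0.5118 0.406  0.036 ]
(205, 235) [0.425  0.1932 0.0223]
(250, 220) [0.4896 0.0206 0.0021]
(240, 180) [0.6509 0.0653 0.0016]
```

View pics/topz.png

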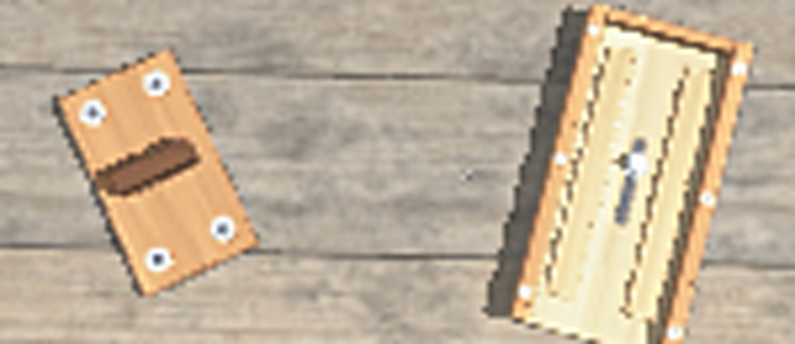

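Plate corners in the crop are (60,100), (170,52), (258,242) and (148,295). The rail screws sit at (595,30), (560,158), (525,291) on the left and (740,68), (707,198), (674,331) on the right. The pin top is at about (637,162), and the open end faces the robot.

Run:
```python
from h import *
c=load("top0.png")
w=lambda p,z: ray(c,p[0]/5.3+175-.4,p[1]/5.3+185-.4,z)
P=np.array([w(p,.022) for p in[(60,100),(170,52),(258,242),(148,295)]]);print(P.round(4),P.mean(0))
e=lambda a,b:np.linalg.norm(P[a]-P[b]);print(e(0,1),e(1,2),e(2,3),e(3,0))
d=(P[0]+P[1]-P[2]-P[3]);print("plate yaw",np.degrees(np.arctan2(d[1],d[0])))
B=np.array([w(p,.022) for p in[(92,112),(156,84),(222,229),(158,259)]]);print(B.mean(0));d=(B[0]+B[1]-B[2]-B[3]);print("plate yaw",np.degrees(np.arctan2(d[1],d[0])))
S=np.array([w(p,.038) for p in[(595,30),(560,158),(525,291),(740,68),(707,198),(674,331)]]);print(S.round(4),S.mean(0))
for a,b in((0,2),(3,5)): d=S[a]-S[b];print("jig yaw",np.degrees(np.arctan2(d[1],d[0])),np.linalg.norm(d))
print(np.linalg.norm(S[1]-S[4]))
pin=w((637,162),.032);print("pin",pin)
```

```text
[[0.5467 0.2746 0.022 ]
 [0.5849 0.1945 0.022 ]
 [0.445  0.1231 0.022 ]
 [0.4045 0.2019 0.022 ]] [0.49529389 0.19851881 0.022     ]
0.08874652115460988 0.15707178370403965 0.08858361038553084 0.15972974591218309
plate yaw 27.07313983816185
[0.49587384 0.19996004 0.022     ]
plate yaw 26.840954387161762
[[ 0.6063 -0.1214  0.038 ]
 [ 0.5104 -0.0966  0.038 ]
 [ 0.4133 -0.0724  0.038 ]
 [ 0.5804 -0.2285  0.038 ]
 [ 0.4838 -0.2039  0.038 ]
 [ 0.3874 -0.1799  0.038 ]] [ 0.49693961 -0.15044404  0.038     ]
jig yaw -14.252404849256557 0.19908548076267232
jig yaw -14.13532279114416 0.1989612255155631
0.1105459144105069
pin [ 0.50960295 -0.15351073  0.032     ]
```

```bash
cat >> h.py <<'E'
from scipy.spatial.transform import Rotation as Ro
def togo(x,y,z,yaw):
    o=get_obs(); q=o["tool_rot"]; R=Ro.from_quat([q[1],q[2],q[3],q[0]])
    T=Ro.from_euler("z",yaw,degrees=True)*Ro.from_euler("x",180,degrees=True)
    d=R.inv().apply(np.array([x,y,z])-o["eef_pos"]); r=(R.inv()*T).as_rotvec()
    print("t%.2f"%o["t"],"pos",o["eef_pos"].round(4),"yaw",np.degrees(np.arctan2(*R.as_matrix()[[1,0],0])).round(2),"tilt",np.degrees(np.arccos(-R.as_matrix()[2,2])).round(2),"w",round(o["gripper_width"],3),"F",o["contact_force"].round(1),"M",o["torque"].round(2))
    print(" togo turn",r.round(4),"shift",d.round(4))
E
python3 -m creep '[[[0,0,0.123,0,0,0,0.085],[0,0,0.123,0,0,0,0.085],[0,0,0.123,0,0,0,0.085],[0,0,0.123,0,0,0,0.085],[0,0,0.123,0,0,0,0.085],[0,0,0.123,0,0,0,0.085]]]'
python3 -c "
from h import *
togo(.4955,.199,.22,27)"
```

```text
t: 0.6
eef_pos: [0.2373, 0.6296, 0.2995]
tool_rot: [0.003, 0.974, 0.228, -0.002]
contact_force: [-0.4, 0.4, 0.5]
gripper_width: 0.998
t0.60 pos [0.2373 0.6296 0.2995] yaw 26.31 tilt 0.47 w 0.998 F [-0.4  0.4  0.5] M [-0.03  0.02 -0.05]
 togo turn [ 0.0055  0.006  -0.0121] shift [0.0411 0.4999 0.082 ]
```

```bash
python3 -m creep '[[[0,0,0,0.003,0.038,0.003,0.085],[0,0,0,0.003,0.038,0.003,0.085],[0,0,0,0.003,0.038,0.003,0.085],[0,0,0,0.003,0.038,0.003,0.085],[0,0,0,0.003,0.038,0.003,0.085],[0,0,0,0.003,0.038,0.003,0.085],[0,0,0,0.003,0.038,0.003,0.085],[0,0,0,0.003,0.038,0.003,0.085],[0,0,0,0.003,0.038,0.003,0.085],[0,0,0,0.003,0.038,0.003,0.085],[0,0,0,0.003,0.030,0.003,0.085],[0,0,0,0.003,0.020,0.003,0.085],[0,0,0,0,0.01,0,0.085],[0,0,0,0,0,0,0.085]]]'
python3 -c "
from h import *
togo(.4955,.199,.22,27)"
```

```text
t: 1.77
eef_pos: [0.4659, 0.2326, 0.2578]
tool_rot: [0.005, 0.974, 0.227, -0.006]
contact_force: [-0.7, -0.0, 0.5]
gripper_width: 0.994
t1.77 pos [0.4659 0.2326 0.2578] yaw 26.2 tilt 0.91 w 0.994 F [-0.7 -0.   0.5] M [ 0.04 -0.02  0.06]
 togo turn [ 0.0067  0.0143 -0.014 ] shift [0.0123 0.0429 0.0379]
```

```bash
python3 -m creep '[[[0.003,0.006,-0.007,0.006,0.021,0.010,0.085],[0.003,0.006,-0.007,0.006,0.021,0.010,0.085],[0,0,0,0,0,0,0.085],[0,0,0,0,0,0,0.085]]]' >/dev/null
python3 -c "
from h import *
togo(.4955,.199,.22,27)
c=snap('wrist','w1.png');print(c['cx'],c['cy'],c['tvec'])"
```

```text
t2.10 pos [0.4938 0.205  0.2373] yaw 27.41 tilt 0.19 w 0.999 F [-0.6  0.2 -0. ] M [0.04 0.02 0.05]
 togo turn [-0.0028  0.0017  0.0071] shift [-0.0013  0.0062  0.0173]
258.21324383399866 191.4124695896425 [-0.53147017 -0.06258963  0.30433769]
```

View pics/w1.png

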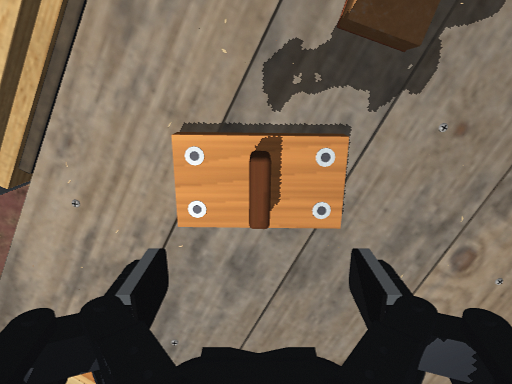

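The wrist view shows the plate with bushes at (194,156), (325,157), (322,211) and (197,209), and the bar centred at about x=260.

```bash
python3 -c "
from h import *
c=load('w1.png')
P=np.array([ray(c,*p,.022) for p in[(194,156),(325,157),(322,211),(197,209)]]);print(P.round(4),P.mean(0))
d=P[1]+P[2]-P[0]-P[3];print(np.degrees(np.arctan2(d[1],d[0])), np.linalg.norm(P[1]-P[0]),np.linalg.norm(P[2]-P[3]),np.linalg.norm(P[1]-P[2]))
Q=[ray(c,*p,.022) for p in[(173,134),(350,134),(341,228),(179,227)]];print(np.mean(Q,0),np.linalg.norm(Q[0]-Q[1]),np.linalg.norm(Q[2]-Q[3]),np.linalg.norm(Q[2]-Q[1]));print(px(c,258,155),px(c,258,215),px(c,220,190))
"
```

```text
[[0.4305 0.196  0.022 ]
 [0.538  0.2508 0.022 ]
 [0.5629 0.2038 0.022 ]
 [0.4542 0.1497 0.022 ]] [0.49638205 0.20008192 0.022     ]
26.741030069617118 0.12067625646162751 0.12140410854961013 0.05317310070356054
[0.49688987 0.20151543 0.022     ] 0.1595921602082173 0.16015779664982746 0.09213984567868622
[0.48000777 0.22860875 0.0490606 ] [0.50283625 0.18464903 0.05936393] [0.46571096 0.17790612 0.02344625]
```

```bash
python3 -c "
from h import *
togo(.4962,.200,.101,26.8)"
python3 -m creep '[[[0,0,0.006,0,0.004,0.02,0.085],[0,0,0.005,0.0,0.001,0.02,0.085],[0,0,0,0,0,0.02,0.085],[0,0,0,0,0,0.018,0.085],[0,0,0,0,0,0.008,0.085],[0,0,0,0,0,0,0.085],[0,0,0,0,0,0,0.085]]]' >/dev/null
python3 -c "
from h import *
togo(.4962,.200,.101,26.8)"
```

```text
t2.15 pos [0.4937 0.2051 0.2373] yaw 27.44 tilt 0.18 w 0.99 F [0.2 0.2 0.3] M [ 0.02 -0.03  0.04]
 togo turn [-0.0026  0.0018  0.0111] shift [1.000e-04 6.000e-03 1.363e-01]
t2.73 pos [0.4921 0.2148 0.1515] yaw 27.72 tilt 0.56 w 0.996 F [0.8 0.3 0.1] M [-0.03 -0.02 -0.01]
 togo turn [-0.0092 -0.0035  0.016 ] shift [-0.0034  0.0155  0.0503]
```

```bash
python3 -m creep '[[[-0.005,-0.002,0.008,-0.002,0.009,0.008,0.085],[-0.005,-0.002,0.008,-0.001,0.009,0.008,0.085],[0,0,0,0,0,0.0,0.085],[0,0,0,0,0,0,0.085]]]' >/dev/null
python3 -c "
from h import *
togo(.4962,.200,.101,26.8)"
```

```text
t3.07 pos [0.4994 0.1979 0.1368] yaw 26.82 tilt 0.24 w 0.996 F [0.3 1.  0.6] M [ 0.   -0.02  0.01]
 togo turn [ 0.0011 -0.004   0.0003] shift [-0.002  -0.0034  0.0358]
```

```bash
python3 -m creep '[[[0,-0.002,0,-0.001,-0.002,0.01,0.085],[0,-0.001,0,-0.001,0,0.01,0.085],[0,0,0,0,0.001,0.008,0.085],[0,0,0,0,0.001,0.006,0.085],[0,0,0,0,0,0,0.085],[0,0,0,0,0,0,0.085]]]' >/dev/null
python3 -c "
from h import *
togo(.4962,.200,.101,26.8)"
```

```text
t3.57 pos [0.4979 0.1963 0.0993] yaw 26.74 tilt 0.08 w 0.997 F [0.3 0.4 0.1] M [ 0.03 -0.05  0.03]
 togo turn [ 0.001  -0.0011 -0.0011] shift [ 0.0002 -0.004  -0.0017]
```

```bash
python3 -m creep '[[[0,0,0,0,-0.003,-0.002,0.085],[0,0,0,0,-0.001,0,0.085],[0,0,0,0,0,0,0.014],[0,0,0,0,0,0,0.01],[0,0,0,0,0,0,0.01],[0,0,0,0,0,0,0.01],[0,0,0,0,0,0,0.01],[0,0,0,0,0,0,0.01],[0,0,0,0,0,0,0.01],[0,0,0,0,0,0,0.01]]]' 80
python3 -c "
from h import *
togo(.4962,.200,.101,26.8)"
```

```text
t: 4.4
eef_pos: [0.4966, 0.201, 0.1029]
tool_rot: [-0.0, 0.973, 0.231, 0.002]
contact_force: [1.1, 0.8, -1.4]
gripper_width: 0.196
t4.40 pos [0.4966 0.201  0.1029] yaw 26.76 tilt 0.2 w 0.196 F [ 1.1  0.8 -1.4] M [-0.04  0.05 -0.04]
 togo turn [ 0.0005 -0.0034 -0.0007] shift [-0.0008  0.0008  0.0019]
```

```bash
python3 -m creep '[[[0,0,0,0,0,-0.01,0.01],[0,0,0,0,0,-0.02,0.01],[0,0,0,0,0,-0.02,0.01],[0,0,0,0,0,-0.02,0.01],[0,0,0,0,0,-0.02,0.01],[0,0,0,0,0,-0.01,0.01],[0,0,0,0,0,0,0.01],[0,0,0,0,0,0,0.01]]]' >/dev/null
python3 -c "
from h import *
togo(.458,-.1406,.18,-14.2)
snap('wrist','w2.png')"
```

```text
t5.07 pos [0.4934 0.1991 0.2073] yaw 26.71 tilt 0.26 w 0.195 F [-0.5  0.9 -3.1] M [0.01 0.01 0.02]
 togo turn [0.0025 0.0039 0.7139] shift [-0.1842  0.2875  0.0284]
```

View pics/w2.png

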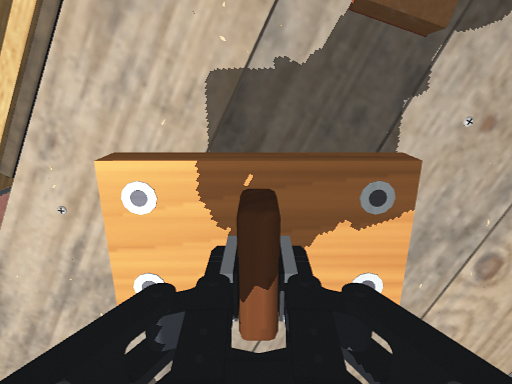

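The plate is held and lifted level, with its top edge at row 158 across columns 95–420. Next I'll turn it.

```bash
python3 -m creep '[[[0,0,0.08,0,0,0,0.01],[0,0,0.118,0,0,0,0.01],[0,0,0.118,0,0,0,0.01],[0,0,0.118,0,0,0,0.01],[0,0,0.118,0,0,0,0.01],[0,0,0.1,0,0,0,0.01],[0,0,0.06,0,0,0,0.01],[0,0,0,0,0,0,0.01]]]' >/dev/null
python3 -c "
from h import *
togo(.458,-.1406,.18,-14.2)"
```

```text
t5.78 pos [0.4882 0.1965 0.1969] yaw -16.11 tilt 1.29 w 0.197 F [-0.3  0.3 -3. ] M [0.02 0.01 0.  ]
 togo turn [ 0.0176  0.014  -0.0333] shift [0.0647 0.3319 0.022 ]
```

```bash
python3 -m creep '[[[0.006,0.005,-0.01,0.004,0.015,0.0,0.01],[0.006,0.005,-0.01,0.006,0.03,0,0.01],[0.003,0.003,-0.01,0.007,0.035,0,0.01],[0,0,0,0.007,0.035,0,0.01],[0,0,0,0.007,0.035,0,0.01],[0,0,0,0.007,0.035,0,0.01],[0,0,0,0.006,0.035,0,0.01],[0,0,0,0.006,0.03,0,0.01],[0,0,0,0.006,0.025,0,0.01],[0,0,0,0.003,0.015,0,0.01],[0,0,0,0,0.006,0,0.01],[0,0,0,0,0,0,0.01]]]' >/dev/null
python3 -c "
from h import *
togo(.458,-.1406,.18,-14.2)"
```

```text
t6.78 pos [ 0.4692 -0.1158  0.1891] yaw -12.32 tilt 0.94 w 0.196 F [-0.4 -0.9 -2.1] M [ 0.01 -0.   -0.04]
 togo turn [0.0114 0.0119 0.0329] shift [-0.0056  0.0266  0.0095]
```

```bash
python3 -m creep '[[[0.006,0.006,0.016,-0.003,0.014,0.0,0.01],[0.006,0.006,0.016,-0.003,0.013,0,0.01],[0,0,0,0,0,0,0.01],[0,0,0,0,0,0,0.01]]]' >/dev/null
python3 -c "
from h import *
togo(.458,-.1406,.18,-14.2)
snap('wrist','w3.png');snap('top','t3.png',(220,150,340,240),6)
c=snap('scene','s3.png',(170,170,310,275),5)"
```

```text
t7.12 pos [ 0.4568 -0.1377  0.1877] yaw -13.8 tilt 0.21 w 0.198 F [ 0.7  0.2 -2.8] M [ 0.01 -0.01  0.01]
 togo turn [-0.0023  0.0029  0.007 ] shift [0.0019 0.0025 0.0077]
```

View pics/w3.png

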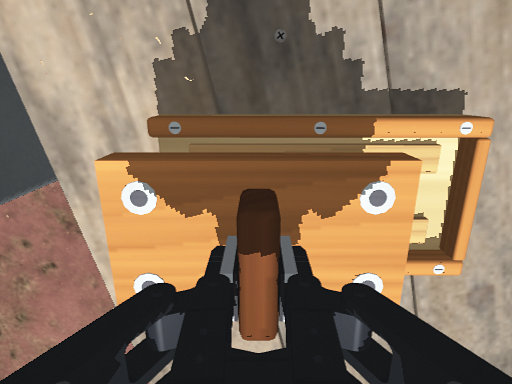

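View pics/t3.png

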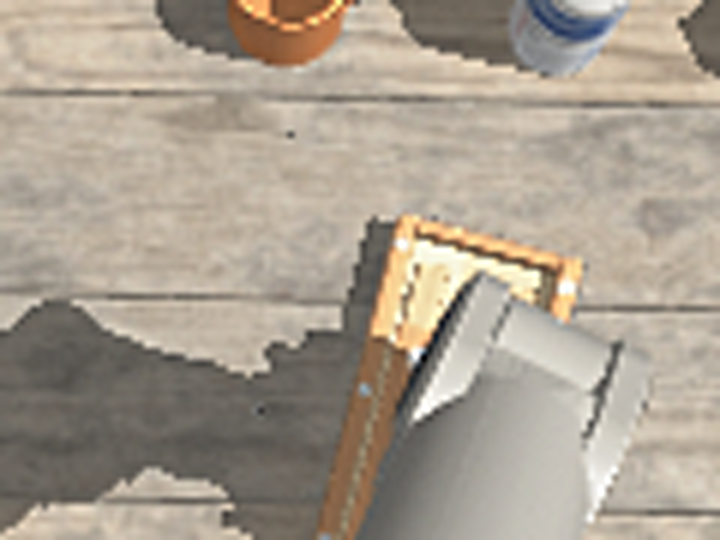

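View pics/s3.png

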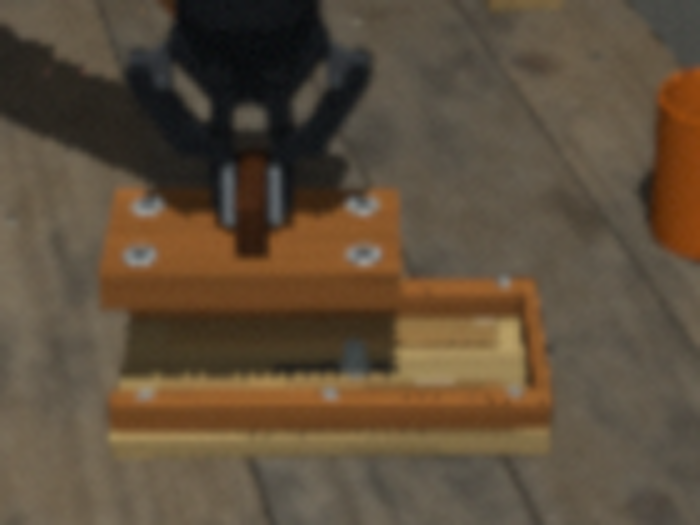

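In the wrist view the near rail's screws are at (174,128), (320,128) and (466,128), a far one is at (438,269), and the plate bushes are at (139,198) and (377,198). I'll compute the jig and the held plate's pose from the same camera.

```bash
python3 -c "
from h import *
c=load('w3.png')
S=np.array([ray(c,*p,.038) for p in[(174,128),(320,128),(466,128),(438.5,269)]]);print(S.round(4))
d=S[2]-S[0];y=np.degrees(np.arctan2(d[1],d[0]));print('yaw',y,np.linalg.norm(d),np.linalg.norm(S[3]-S[2]))
a=np.radians(-14.1);ux=np.array([np.cos(a),np.sin(a)]);uy=np.array([-ux[1],ux[0]])
print('jig org',S[1,:2]-.055*uy,S[3,:2]-.1*ux+.055*uy)
zt=.1877-.1029+.022
B=np.array([ray(c,*p,zt) for p in[(139,198),(377,198),(368,284),(148,284)]]);print(B.round(4),B.mean(0))
d=B[1]-B[0];print(np.degrees(np.arctan2(d[1],d[0])),np.linalg.norm(d))
print('plate from bushes +y pair', B[:2].mean(0)[:2]-.0275*uy)
"
```

```text
[[ 0.4119 -0.0723  0.038 ]
 [ 0.5099 -0.0963  0.038 ]
 [ 0.6077 -0.1203  0.038 ]
 [ 0.5813 -0.2275  0.038 ]]
yaw -13.769872320819127 0.20161050741254577 0.11048005293942482
jig org [ 0.49646987 -0.14964283] [ 0.49768905 -0.14984448]
[[ 0.4029 -0.0988  0.1068]
 [ 0.5206 -0.1276  0.1068]
 [ 0.5093 -0.1768  0.1068]
 [ 0.3902 -0.1478  0.1068]] [ 0.45574493 -0.13776143  0.1068    ]
-13.737479663056614 0.12116914696211939
plate from bushes +y pair [ 0.45507191 -0.13989373]
```

```bash
python3 -m creep '[[[0,0.002,0.002,0.001,0.003,0.010,0.01],[0,0.001,0,0,0.002,0.010,0.01],[0,0,0,0,0,0.008,0.01],[0,0,0,0,0,0,0.01],[0,0,0,0,0,0,0.01]]]' >/dev/null
python3 -c "
from h import *
togo(.4582,-.1403,.150,-14)"
```

```text
t7.68 pos [ 0.4581 -0.1404  0.1562] yaw -13.58 tilt 0.15 w 0.196 F [-0.2 -0.7 -2.3] M [0.03 0.01 0.01]
 togo turn [-0.0025 -0.0004  0.0073] shift [ 0.0001 -0.0002  0.0062]
```

```bash
python3 -m creep '[[[0,0,0.005,0.0,0.0,0.006,0.01],[0,0,0.002,0,0.0,0.005,0.01],[0,0,0,0,0,0,0.01],[0,0,0,0,0,0,0.01]]]' >/dev/null
python3 -c "
from h import *
togo(.4582,-.1403,.150,-14)
snap('wrist','w4.png')
c=snap('scene','s4.png',(170,170,310,275),5)"
```

```text
t8.02 pos [ 0.458  -0.1404  0.1436] yaw -14.03 tilt 0.13 w 0.195 F [ 0.1 -0.  -2.6] M [ 0.   -0.01  0.05]
 togo turn [-0.0022  0.0005 -0.0005] shift [ 0.0001 -0.0001 -0.0064]
```

View pics/w4.png

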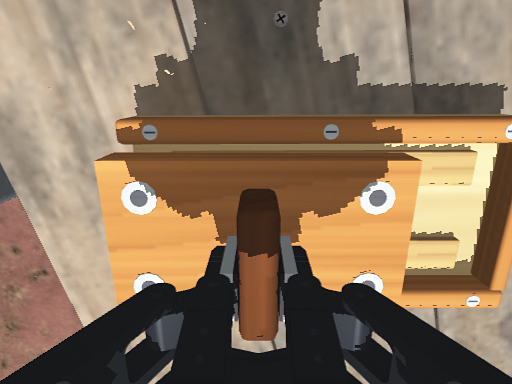

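View pics/s4.png

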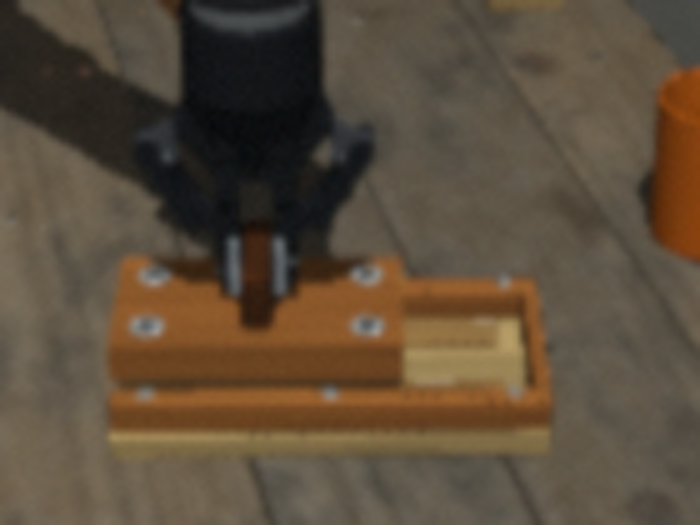

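The plate's edge (row 158) is parallel to the rail, whose screws are at (149,132) and (331,132); the opposite rail's screw is at (473,301). I'll check the lateral centring.

```bash
python3 -c "
from h import *
c=load('w4.png')
a=np.radians(-14.0);ux=np.array([np.cos(a),np.sin(a)]);uy=np.array([-ux[1],ux[0]])
S=np.array([ray(c,*p,.038)[:2] for p in[(149,132),(331,132),(473,301)]])
zt=.1436-.1029+.022
B=np.array([ray(c,*p,zt)[:2] for p in[(139,198),(377,198),(368,284),(148,284)]])
print('S x',S@ux,'y',S@uy);print('B x',B@ux,'y',B@uy)
print('jig centre y',(S[:2]@uy).mean()/2+(S[2]@uy)/2,'jig x0',S[1]@ux,S[2]@ux-.1,'plate',(B@ux).mean(),(B@uy).mean())
t=np.array([.458,-.1404]);print('tcp',t@ux,t@uy)
E=[ray(c,*p,zt)[:2] for p in[(97,159),(420,159)]];print('edges',[ (e@ux,e@uy) for e in E])
"
```

```text
S x [0.41712785 0.5181578  0.61946068] y [ 0.0299008   0.02988982 -0.08045507]
B x [0.41706326 0.5382223  0.53890291 0.41634945] y [-0.00043568 -0.00044526 -0.05097907 -0.05097487]
jig centre y -0.025279878091037718 jig x0 0.5181577973257054 0.5194606753273548 plate 0.4776344803062907 -0.025708719551076176
tcp 0.47836127677659973 -0.025429291784502078
edges [(np.float64(0.3987681483843057), np.float64(0.019723153210955163)), (np.float64(0.5570159263624734), np.float64(0.019707806104615946))]
```

```bash
python3 -m creep '[[[0,0,0,0,0,0.004,0.01],[0,0,0,0,0.0,0.003,0.01],[0,0,0,0,0,0,0.01],[0,0,0,0,0,0,0.01]]]' 
python3 -c "
from h import *
togo(.4582,-.1403,.1349,-14)"
```

```text
t: 8.45
eef_pos: [0.4586, -0.1404, 0.1367]
tool_rot: [-0.001, 0.993, -0.122, 0.001]
contact_force: [0.6, -0.1, -2.3]
gripper_width: 0.2
t8.45 pos [ 0.4586 -0.1404  0.1367] yaw -14.01 tilt 0.18 w 0.2 F [ 0.6 -0.1 -2.3] M [ 0.05  0.01 -0.01]
 togo turn [-0.0027 -0.0014 -0.0002] shift [-0.0005  0.      0.0018]
```

```bash
python3 -m creep '[[[0,0,0,-0.0005,0,0.0015,0.01],[0,0,0,0,0.0,0.001,0.01],[0,0,0,0,0,0,0.01]]]' 
python3 -c "
from h import *
togo(.4582,-.1403,.1349,-14)"
```

```text
t: 8.7
eef_pos: [0.4581, -0.1404, 0.1347]
tool_rot: [-0.002, 0.993, -0.122, 0.001]
contact_force: [-0.9, 1.0, 0.2]
gripper_width: 0.196
t8.70 pos [ 0.4581 -0.1404  0.1347] yaw -14.03 tilt 0.22 w 0.196 F [-0.9  1.   0.2] M [ 0.07 -0.02  0.05]
 togo turn [-0.0035 -0.0016 -0.0006] shift [ 0.     -0.0001 -0.0002]
```

Fz rose from about -2.5 to 0, so the plate is on the pin. I'll confirm with a small push.

```bash
python3 -m creep '[[[0,0,0,0,0,0.001,0.01],[0,0,0,0,0.0,0.0005,0.01],[0,0,0,0,0,0,0.01],[0,0,0,0,0,0,0.01]]]' >/dev/null
python3 -c "
from h import *
togo(.4582,-.1403,.1349,-14)
c=snap('scene','s5.png',(170,170,310,275),5);snap('wrist','w5.png')"
```

```text
t9.03 pos [ 0.4582 -0.1406  0.135 ] yaw -14.08 tilt 0.36 w 0.196 F [ 0.  -0.9 -2.6] M [ 0.01 -0.02 -0.01]
 togo turn [-0.0056 -0.0026 -0.0014] shift [-0.0001 -0.0003  0.0001]
```

View pics/s5.png

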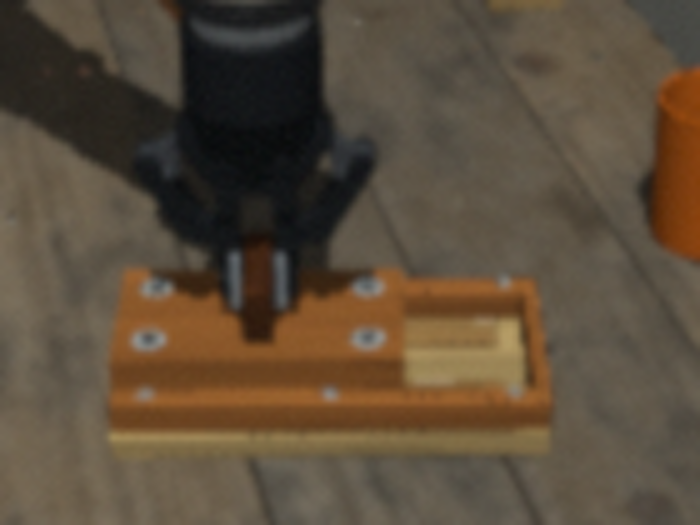

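```bash
python3 -m creep '[[[-0.003,-0.002,0,0,0,0.002,0.01],[0,0,0,0,0.0,0.002,0.01]]]' 
python3 -m creep '[[[0,0,0,0,0.0,0.002,0.01],[0,0,0,0,0,0.002,0.01]]]' 
python3 -c "
from h import *
togo(.4582,-.1403,.1349,-14)"
```

```text
t: 9.3
eef_pos: [0.4576, -0.1406, 0.1332]
tool_rot: [-0.003, 0.992, -0.123, -0.0]
contact_force: [-15.7, 5.1, 45.7]
gripper_width: 0.197
t: 9.47
eef_pos: [0.4576, -0.141, 0.1334]
tool_rot: [-0.005, 0.992, -0.124, 0.0]
contact_force: [-13.2, 4.5, 35.4]
gripper_width: 0.194
t9.47 pos [ 0.4576 -0.141   0.1334] yaw -14.22 tilt 0.59 w 0.194 F [-13.2   4.5  35.4] M [0.75 1.39 0.12]
 togo turn [-0.0102  0.001  -0.0039] shift [ 0.0004 -0.0008 -0.0014]
```

Firm contact at 0.1334 with 35 N confirms it rests on the pin. I'll ease off and level the plate.

```bash
python3 -m creep '[[[-0.008,0.001,-0.002,0,-0.0005,-0.001,0.01],[0,0,0,0,0.0,0,0.01],[0,0,0,0,0.0,0,0.01]]]' 
python3 -c "
from h import *
togo(.4582,-.1403,.1345,-14)"
```

```text
t: 9.72
eef_pos: [0.4585, -0.1407, 0.1359]
tool_rot: [-0.002, 0.992, -0.123, 0.002]
contact_force: [0.5, -0.1, -2.5]
gripper_width: 0.198
t9.72 pos [ 0.4585 -0.1407  0.1359] yaw -14.13 tilt 0.26 w 0.198 F [ 0.5 -0.1 -2.5] M [0.04 0.02 0.06]
 togo turn [-0.0034 -0.0029 -0.0023] shift [-0.0004 -0.0003  0.0014]
```

```bash
python3 -m creep '[[[-0.002,-0.002,-0.002,0,0,0.0015,0.01],[0,0,0,0.003,0,0.0008,0.01],[0,0,0,0.004,0,0.0004,0.01],[0,0,0,0.004,0.0,0.0004,0.01],[0,0,0,0.004,0,0.0004,0.01],[0,0,0,0.004,0,0.0004,0.01]]]' 
python3 -c "
from h import *
togo(.5096,-.1535,.1345,-14)"
```

```text
t: 10.22
eef_pos: [0.4618, -0.1429, 0.1355]
tool_rot: [-0.009, 0.992, -0.124, -0.017]
contact_force: [-18.0, 6.0, 35.4]
gripper_width: 0.203
t10.22 pos [ 0.4618 -0.1429  0.1355] yaw -14.21 tilt 2.26 w 0.203 F [-18.    6.   35.4] M [1.16 2.9  0.15]
 togo turn [-0.0142  0.0369 -0.0039] shift [ 0.0489 -0.0015 -0.0008]
```

```bash
python3 -m creep '[[[-0.012,0.03,-0.003,0,-0.001,-0.0012,0.01],[0,0,0,0,0,0,0.01],[0,0,0,0,0,0,0.01]]]' 
python3 -c "
from h import *
togo(.5096,-.1535,.1345,-14)"
```

```text
t: 10.47
eef_pos: [0.461, -0.1421, 0.1363]
tool_rot: [-0.002, 0.992, -0.123, -0.005]
contact_force: [-0.8, -0.3, -3.2]
gripper_width: 0.197
t10.47 pos [ 0.461  -0.1421  0.1363] yaw -14.08 tilt 0.57 w 0.197 F [-0.8 -0.3 -3.2] M [ 0.02 -0.02 -0.03]
 togo turn [-0.0025  0.0096 -0.0015] shift [ 0.0499 -0.0008  0.0013]
```

```bash
python3 -m creep '[[[-0.002,0.009,-0.001,0.002,0,0.0006,0.01],[0,0,0,0.004,0,0,0.01],[0,0,0,0.004,0,0,0.01],[0,0,0,0.004,0.0,0,0.01],[0,0,0,0.003,0,0,0.01],[0,0,0,0,0,0,0.01]]]' 
python3 -c "
from h import *
togo(.5096,-.1535,.1345,-14)"
```

```text
t: 10.97
eef_pos: [0.4706, -0.1451, 0.1355]
tool_rot: [-0.005, 0.992, -0.123, -0.012]
contact_force: [1.6, 0.0, -0.6]
gripper_width: 0.195
t10.97 pos [ 0.4706 -0.1451  0.1355] yaw -14.08 tilt 1.5 w 0.195 F [ 1.6  0.  -0.6] M [-0.02 -0.34 -0.02]
 togo turn [-0.0059  0.0254 -0.0014] shift [ 0.0399 -0.0013  0.    ]
```

```bash
python3 -m creep '[[[-0.005,0.022,-0.001,0,-0.001,0,0.01],[0,0.004,0,0.004,0,0,0.01],[0,0.005,0,0.004,0,0,0.01],[0,0.005,0,0.004,0.0,0,0.01],[0,0.004,0,0.003,0,0,0.01],[0,0.0,0,0,0,0,0.01]]]' 
python3 -c "
from h import *
togo(.5096,-.1535,.1345,-14)"
```

```text
t: 11.47
eef_pos: [0.4897, -0.1489, 0.1349]
tool_rot: [0.001, 0.993, -0.122, 0.008]
contact_force: [-0.3, -0.4, -2.6]
gripper_width: 0.195
t11.47 pos [ 0.4897 -0.1489  0.1349] yaw -14.0 tilt 0.94 w 0.195 F [-0.3 -0.4 -2.6] M [ 0.01 -0.01 -0.04]
 togo turn [-0.0002 -0.0164  0.    ] shift [ 0.0204 -0.0004  0.0008]
```

```bash
python3 -m creep '[[[0,-0.013,0,0,0,0.0005,0.01],[0,0.001,0,0.004,0,0.0005,0.01],[0,0.003,0,0.004,0,0.0003,0.01],[0,0.002,0,0.003,0,0,0.01],[0,0,0,0,0,0,0.01]]]' 
python3 -c "
from h import *
togo(.5096,-.1535,.1345,-14)"
```

```text
t: 11.88
eef_pos: [0.4922, -0.1504, 0.1351]
tool_rot: [-0.004, 0.992, -0.123, -0.008]
contact_force: [0.1, 0.3, -3.7]
gripper_width: 0.193
t11.88 pos [ 0.4922 -0.1504  0.1351] yaw -14.11 tilt 1.02 w 0.193 F [ 0.1  0.3 -3.7] M [-0.05 -0.13 -0.04]
 togo turn [-0.0064  0.0166 -0.0019] shift [ 0.0177 -0.0013  0.0004]
```

```bash
python3 -m creep '[[[-0.005,0.014,-0.002,0.001,-0.001,0.0005,0.01],[0,0.003,0,0.004,0,0.0004,0.01],[0,0.003,0,0.004,0,0.0004,0.01],[0,0.003,0,0.002,0,0,0.01],[0,0,0,0,0,0,0.01]]]' 
python3 -c "
from h import *
togo(.5096,-.1535,.1345,-14)"
```

```text
t: 12.3
eef_pos: [0.4944, -0.1509, 0.1349]
tool_rot: [-0.004, 0.992, -0.123, -0.006]
contact_force: [0.1, -0.1, -3.4]
gripper_width: 0.194
t12.30 pos [ 0.4944 -0.1509  0.1349] yaw -14.08 tilt 0.84 w 0.194 F [ 0.1 -0.1 -3.4] M [-0.03 -0.09 -0.02]
 togo turn [-0.0054  0.0136 -0.0015] shift [ 0.0153 -0.0011  0.0002]
```

```bash
python3 -m creep '[[[-0.005,0.012,-0.002,0.001,-0.001,0,0.01],[0,0.002,0,0.006,0,0,0.01],[0,0.002,0,0.006,0,0,0.01]]]' 
python3 -c "
from h import *
togo(.5096,-.1535,.1345,-14)"
```

```text
t: 12.55
eef_pos: [0.503, -0.1519, 0.1345]
tool_rot: [-0.001, 0.993, -0.121, -0.003]
contact_force: [-13.6, 3.4, 21.6]
gripper_width: 0.195
t12.55 pos [ 0.503  -0.1519  0.1345] yaw -13.96 tilt 0.42 w 0.195 F [-13.6   3.4  21.6] M [ 0.68  3.38 -0.04]
 togo turn [-0.0013  0.0072  0.0008] shift [ 0.0068 -0.0001 -0.0001]
```

```bash
python3 -m creep '[[[-0.001,0.005,0,0.003,0,0,0.01],[0,0.002,0,0.003,0,0.0,0.01]]]' 
python3 -c "
from h import *
togo(.5096,-.1535,.1345,-14)"
```

```text
t: 12.72
eef_pos: [0.5053, -0.1525, 0.1343]
tool_rot: [-0.001, 0.993, -0.121, -0.005]
contact_force: [-12.4, 2.3, 17.0]
gripper_width: 0.2
t12.72 pos [ 0.5053 -0.1525  0.1343] yaw -13.94 tilt 0.57 w 0.2 F [-12.4   2.3  17. ] M [0.72 3.06 0.  ]
 togo turn [-0.0016  0.0099  0.001 ] shift [ 0.0044 -0.0001 -0.0002]
```

```bash
python3 -m creep '[[[-0.001,0.006,0,0.002,0,0.0005,0.01],[0,0.002,0,0.002,0,0.0005,0.01]]]' 
python3 -c "
from h import *
togo(.5096,-.1535,.1345,-14)"
```

```text
t: 12.88
eef_pos: [0.5061, -0.1528, 0.134]
tool_rot: [-0.002, 0.993, -0.121, -0.005]
contact_force: [-10.2, 2.5, 20.1]
gripper_width: 0.192
t12.88 pos [ 0.5061 -0.1528  0.134 ] yaw -13.94 tilt 0.61 w 0.192 F [-10.2   2.5  20.1] M [ 0.71  2.52 -0.01]
 togo turn [-0.0024  0.0103  0.001 ] shift [ 0.0036 -0.0002 -0.0005]
```

```bash
python3 -m creep '[[[-0.001,0.006,0,0.003,0,0.0003,0.01],[0,0.002,0,0.003,0,0.0003,0.01]]]' 
python3 -c "
from h import *
togo(.5096,-.1535,.1345,-14)"
```

```text
t: 13.05
eef_pos: [0.5068, -0.1532, 0.1339]
tool_rot: [-0.003, 0.993, -0.121, -0.007]
contact_force: [-13.3, 2.9, 20.7]
gripper_width: 0.198
t13.05 pos [ 0.5068 -0.1532  0.1339] yaw -13.95 tilt 0.89 w 0.198 F [-13.3   2.9  20.7] M [0.76 3.02 0.06]
 togo turn [-0.0039  0.0151  0.0008] shift [ 0.0028 -0.0004 -0.0007]
```

```bash
python3 -m creep '[[[-0.003,0.012,0,0.004,0,0,0.01],[0,0.002,0,0.004,0,0,0.01]]]' 
python3 -c "
from h import *
togo(.5096,-.1535,.1345,-14)"
```

```text
t: 13.22
eef_pos: [0.5127, -0.1545, 0.1336]
tool_rot: [-0.001, 0.993, -0.121, -0.002]
contact_force: [-6.6, 1.0, 0.8]
gripper_width: 0.199
t13.22 pos [ 0.5127 -0.1545  0.1336] yaw -13.95 tilt 0.31 w 0.199 F [-6.6  1.   0.8] M [0.23 1.96 0.04]
 togo turn [-0.0015  0.0051  0.0009] shift [-0.0032 -0.0002 -0.0009]
```

```bash
python3 -m creep '[[[0,0.003,0,0,0,0.002,0.01],[0,0,0,0,0,0.001,0.01]]]' 
python3 -c "
from h import *
togo(.5096,-.1535,.1345,-14)
c=snap('wrist','w6.png')"
```

```text
t: 13.38
eef_pos: [0.5121, -0.154, 0.1295]
tool_rot: [-0.001, 0.993, -0.121, -0.002]
contact_force: [-2.0, 1.1, -1.7]
gripper_width: 0.197
t13.38 pos [ 0.5121 -0.154   0.1295] yaw -13.9 tilt 0.28 w 0.197 F [-2.   1.1 -1.7] M [ 0.12  0.56 -0.  ]
 togo turn [-0.0011  0.0047  0.0018] shift [-0.0025  0.0001 -0.005 ]
```

View pics/w6.png

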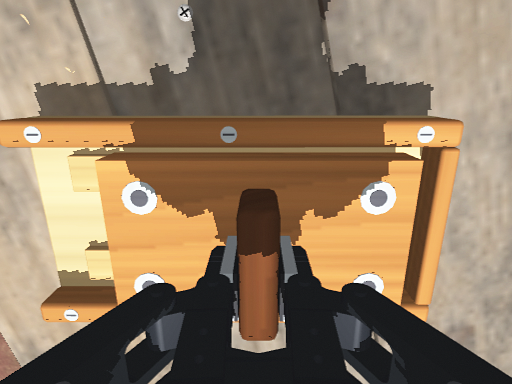

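z fell to 0.1295 with no upward force, which is below the pin-contact height, so the slot is over the pin. The view shows the plate well inside, parallel to the rails. Now I'll press down.

```bash
python3 -m creep '[[[0,0.003,0.001,0,0,0.002,0.01],[0,0,0,0,0,0.002,0.01],[0,0,0,0,0,0.001,0.01]]]' 
python3 -c "
from h import *
togo(.5096,-.1535,.1185,-14)"
```

```text
t: 13.68
eef_pos: [0.512, -0.1536, 0.1234]
tool_rot: [-0.001, 0.993, -0.121, -0.001]
contact_force: [-4.2, 1.5, 4.7]
gripper_width: 0.194
t13.68 pos [ 0.512  -0.1536  0.1234] yaw -13.93 tilt 0.17 w 0.194 F [-4.2  1.5  4.7] M [ 0.16  1.17 -0.  ]
 togo turn [-0.0009  0.0028  0.0012] shift [-0.0023  0.0004  0.0049]
```

```bash
python3 -m creep '[[[0,0.002,0.001,-0.001,0,0.003,0.01],[0,0,0,0,0,0.003,0.01],[0,0,0,0,0,0.002,0.01]]]' 
python3 -c "
from h import *
togo(.5096,-.1535,.1185,-14)"
```

```text
t: 13.93
eef_pos: [0.5118, -0.1537, 0.1186]
tool_rot: [-0.002, 0.993, -0.122, 0.0]
contact_force: [-16.0, 6.8, 48.5]
gripper_width: 0.195
t13.93 pos [ 0.5118 -0.1537  0.1186] yaw -13.98 tilt 0.22 w 0.195 F [-16.    6.8  48.5] M [1.12 3.99 0.12]
 togo turn [-0.0038  0.0004  0.0004] shift [-0.0022  0.0003  0.0001]
```

```bash
python3 -m creep '[[[-0.002,0,0,-0.001,0,0.0012,0.01],[0,0,0,0,0,0.0012,0.01]]]' 
python3 -c "
from h import *
togo(.5096,-.1535,.1185,-14)
c=snap('wrist','w7.png');snap('scene','s7.png',(170,170,310,275),5)
togo(.5096,-.1535,.1185,-14)"
```

```text
t: 14.1
eef_pos: [0.5117, -0.1537, 0.1187]
tool_rot: [-0.002, 0.993, -0.122, 0.001]
contact_force: [-7.5, 2.2, 15.5]
gripper_width: 0.193
t14.10 pos [ 0.5117 -0.1537  0.1187] yaw -13.97 tilt 0.24 w 0.193 F [-7.5  2.2 15.5] M [0.42 2.39 0.08]
 togo turn [-0.0039 -0.0014  0.0006] shift [-0.0021  0.0003  0.0002]
t14.20 pos [ 0.5117 -0.1538  0.1187] yaw -13.97 tilt 0.24 w 0.196 F [-7.   2.9 15.1] M [0.39 2.07 0.11]
 togo turn [-0.004  -0.0013  0.0005] shift [-0.0021  0.0003  0.0002]
```

View pics/w7.png

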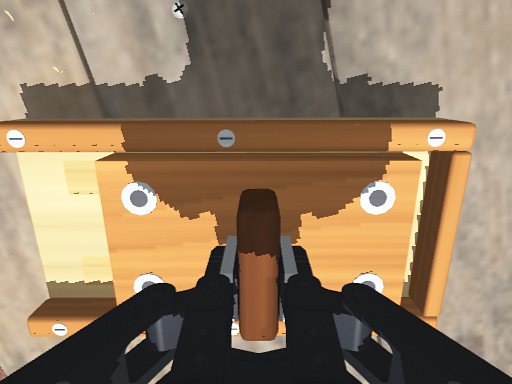

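View pics/s7.png

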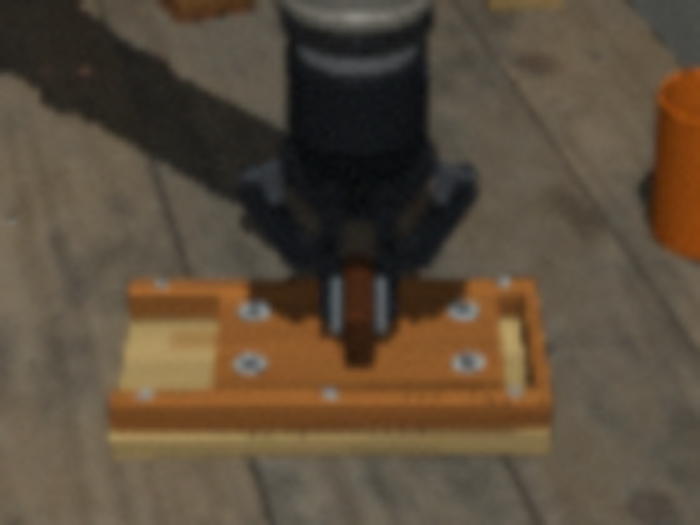

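The plate looks flush in both views. I'll press slightly harder, trim the level, and check heights by depth.

```bash
python3 -m creep '[[[-0.002,-0.001,0,0.0,0,0.0018,0.01],[0,0,0,0,0,0.0018,0.01]]]' 
python3 -c "
from h import *
c=snap('wrist','w8.png')
f=lambda u,v:np.median([px(c,u+i,v+j)[2] for i in(-3,0,3) for j in(-3,0,3)]).round(4)
print('plate',[f(*p) for p in[(115,175),(170,225),(400,175),(340,225),(385,240),(130,240)]],'rail',[f(*p) for p in[(70,138),(150,138),(300,138),(400,138)]],'stop/farrail',f(60,318),'board',f(50,220))
for n in(1,2,3): togo(.5096,-.1535,.1185,-14); snap('wrist','x.png')
"
```

```text
t: 14.37
eef_pos: [0.5118, -0.1538, 0.1187]
tool_rot: [-0.003, 0.993, -0.122, 0.0]
contact_force: [-10.7, 4.1, 27.5]
gripper_width: 0.197
plate [np.float64(0.0391), np.float64(0.0394), np.float64(0.0383), np.float64(0.039), np.float64(0.0389), np.float64(0.0388)] rail [np.float64(0.0391), np.float64(0.0391), np.float64(0.0387), np.float64(0.039)] stop/farrail 0.037 board 0.0169
t14.42 pos [ 0.5118 -0.1538  0.1187] yaw -13.97 tilt 0.31 w 0.195 F [-10.    4.2  25.5] M [0.57 2.75 0.1 ]
 togo turn [-0.0055  0.0001  0.0005] shift [-0.0022  0.0002  0.0002]
t14.47 pos [ 0.5117 -0.1538  0.1186] yaw -13.97 tilt 0.31 w 0.197 F [-10.6   4.2  26.5] M [0.55 2.79 0.02]
 togo turn [-0.0054  0.0002  0.0005] shift [-0.0022  0.0002  0.0001]
t14.52 pos [ 0.5118 -0.1538  0.1187] yaw -13.97 tilt 0.31 w 0.194 F [-10.4   4.2  25.8] M [0.55 2.78 0.09]
 togo turn [-0.0053  0.0001  0.0006] shift [-0.0022  0.0002  0.0002]
```

```bash
python3 -c "
from h import *
hand_in(); print(get_obs()['t'])"
```

```text
the job is handed in; nothing more can be done
the job is handed in; nothing more can be done
```

The drill plate is fully home in the jig with its slot over the pin. I handed the job in at about 14.5 s with the arm still gripping the bar and pressing down.

- **Order:** I lifted the plate by its grip bar and set it down about 1 mm from flush at the open end. A test push there met firm resistance at the pin's height. I then slid it towards the end stop until it dropped over the pin at roughly jig x = 15 mm.
- **Last checks:** The plate top measured 38–39 mm and the near rail's top 39 mm, so they are flush within the camera's accuracy. The TCP had dropped 16 mm from the pin-contact height and stayed put. The push down was steady at about 26 N, the tilt was 0.3°, and the grip was holding.
- **What went less smoothly:**
  - Friction on the pin was high, and the tool tilted up to about 2.3° early in the slide before I levelled it.
  - The plate also seemed to ride just clear of the pin for part of the slide, because the upward force vanished at times.
  - The highest vertical forces I read were about 46 N testing the pin contact and 48 N bottoming out. These came through the gripped plate, and I eased off after each.
  - A far-rail depth reading came out at 37 mm rather than 38 mm, which is within the camera's accuracy.
- **Bystanders:** I kept clear of the mug, sanding block and tape measure, but did not re-measure their positions at the end.

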